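Re-arm the food recycler and seal it with its inner lid

TASK

Re-arm the food recycler's lid interlock: turn the black bar knob on its deck clockwise all the way to the stop, then let go so that it springs back. Then take the two nested steel lids from the stand together, by the inner lid's spindle, and lower them still nested onto the recycler's round mouth, without dropping them, until the inner lid sits flat on the rim. Finally take the outer cover by its collar and lift it alone straight up, leaving the inner lid seated and undisturbed, and finish while still holding the cover, level and still, over the mouth and about 10 cm above where it sat; leave everything else where it stands.

Things in the scene. Friction and masses are not known exactly. Their poses are not given: they have to be found in the camera images.
- recycler: Fixed white countertop food recycler, 200 (its x) x 290 (its y) x 105 high; origin at the centre of its underside on the table, z up. On its flat deck (z=105 mm) stand a round steel neck (centre at its x=0, y=-65 mm) and a black bar knob (axis at its x=0, y=+90 mm). It may be turned about vertical.
- recycler_mouth (a point): Centre of the open round mouth, in the plane of the neck's top rim (135 mm above the table). The neck is 30 mm tall, outer diameter 116, inner diameter 104. A correctly seated inner lid has its origin at this point.
- knob_grip (a point): On the vertical axis of the black bar knob, 36 mm above its foot (142 mm above the table): the middle of the gripping height. The bar is 46 long, 14 wide and stands from 12 to 46 mm above the foot (top 152 mm above the table), over a round disc of diameter 52 and 12 thick. Axes turn with the knob: x runs along the bar. At rest the bar lies along the recycler's x.
- knob (a joint): Angle of the bar knob, rad: 0 at rest, growing clockwise seen from above, hard stop at 1.0. A light spring (about 0.05 N m at rest, 0.17 N m at the stop) brings it back to 0 when let go.
- stand: Fixed grey round stand, foot diameter 140 and 6 thick, with a ring of outer diameter 116 whose rim is 34 mm above the table; the nested lids start on it. Origin at the centre of its underside.
- lid_inner: Inner lid, loose steel, 0.2-0.35 kg: flange disc, diameter 124, 5 thick; plug below it (diameter 94 tapering to 84, 14 deep); central upright round spindle, diameter 18, its top 73 mm above the origin and 30 mm above the cover's collar. Origin: on the axis, at the flange's underside (which rests on the rim); z up. Lifting by the spindle carries the cover too.
- lid_outer: Outer cover, loose steel, 0.1-0.19 kg: disc, diameter 140, 4 thick; 13 deep skirt below (inner diameter 134) around the inner flange; central collar tube, outer diameter 42, inner 30, from 4 to 38 mm above the origin, the spindle passing freely through. Origin: on the axis, at the disc's underside, 5 mm above the inner lid's origin when nested; z up. Up to 5 mm sideways play.
- pet_bottle: Bystander, leave alone: empty clear PET bottle, diameter 64, 210 tall (mm); origin at its underside.
- tray: Bystander, leave alone: white polystyrene tray, 190 x 130 x 25 (mm); origin at its underside.
- can: Bystander, leave alone: open steel can, diameter 68, 85 tall (mm); origin at its underside.
- jar: Bystander, leave alone: green glass jar, diameter 68, 100 tall (mm); origin at its underside.
- sponge: Bystander, leave alone: sponge block, 60 x 90 x 28 (mm); origin at its underside.
- dish_brush: Bystander, leave alone: dish brush lying flat, about 200 long (mm); origin at its underside, handle to its -x.

How it is judged:
By the outcome, as a careful person would: the job done as asked, in the order asked, and still so for the second after the job is handed in, while the arm keeps its last pose, push and grip.
It also fails if it takes over 72 s, if anything falls off the work surface, if the arm or the gripper's body presses on something with over 40 N, if the wrist force passes 120 N, or if a joint passes its speed limit or range.

ROBOT

A 6-joint arm with a two-finger parallel gripper is mounted at the origin on the work surface. World frame = base frame: x ahead of the robot, y to its left, z up, the work surface at z = 0. Lengths are in mm, angles in rad, forces in N, time in s.
With the tool pointing down it reaches from about 350 to 775 mm from the base axis. Payload 7.3 kg.
Tool frame: the origin (TCP) lies between the finger pads; the fingertips stand 14 mm ahead of it and the grasp point (between the pads) lies 5 mm behind it; z points along the fingers, y is the line along which they close (so a half turn about z gives the same grasp; the last joint's range is limited). The gripper opens to 92 mm and grips with 3 to 60 N. Pads are 19 mm wide; open, the fingers measure 130 mm over their backs; the gripper's body (75 mm by 190 mm) begins 47 mm behind the grasp point.
Start: joints at [1.073, 0.342, 1.524, -0, 1.275, -0.146], TCP at [180.895, 492.87, 240.741] pointing down, gripper open.
Joint ranges: [-2.53, 2.53], [-0.77, 2.02], [0.04, 2.7], [-1, 4.14], [0.28, 2.66], [-3.11, 3.11]. Speed limits (rad/s): [2.57, 2.57, 3.14, 3.14, 3.14, 3.14].

INTERFACE

Orientations are given as [roll, pitch, yaw] about the fixed x, y, z axes, in that order (R = Rz(yaw) Ry(pitch) Rx(roll)).
In Python, from plant import get_obs, cams, close_job gives the robot as it stands. The module is installed in compiled form; this text tells all that it offers.
- The arm moves only by the shell command python3 -m creep 'ROWS'. ROWS is JSON, a list of rows, each an object of numbers: "hand": the opening, from 0 (shut) to 1 (fully open); "tx", "ty", "tz": the shift along the tool's x, y, z in m; "spin": the turn about the tool's z in degrees. In form: [{"hand": .., "tx": .., "ty": .., "tz": .., "spin": ..}, ...]. A call has 1 to 5 rows; each row shifts and turns the commanded pose from where the row before left it, along the tool's axes as they then stand; what a row does not reach is not made up. A row lasts 1/8 s, in which the tool goes at most 62.5 mm and 10.7 degrees, less where a joint would pass 70% of its speed; a pose out of reach is approached as far as the arm can. A call is refused whole if a number of a shift passes 0.0625 or a number of a turn 10.7, either way. A call with a gripper value outside its range is refused whole. The fingers move at their own pace and stop on an object; the grip force is fixed at half the most. Time passes only in rows, so rows that do not move let the fingers close. It gives the time, the measured TCP pose, the force, the opening and the grip force at its end, in the units of the state.
- get_obs(): the state, without advancing time (a new reading comes with each control period).
- cams.capture(name): name is "side" or "top" or "wrist"; returns a dict with "color" (400x640x3 uint8, red, green, blue), "K" (3x3 intrinsics, pixels), "R" (3x3) and "t" (3): a world point X has camera coordinates R X + t. Camera axes: x right, y down, z forward; pixel columns grow to the right and rows downward; lengths in mm; the calibration is good to about 2 mm. A picture is of the moment at which its call begins. There is no depth.
- close_job(): hands the job in; it is judged then, once.
The state is a dict: "time": time; "joint_positions": joint angles; "dq": joint speeds; "tau": joint torques, N m; "tool_pos": TCP position; "tcp_rot": TCP orientation; "contact_force": force on the tool from outside, world axes, zero at the start; "moment": the same for the moment, N m; "grip_width": finger opening in mm; "finger_force": force on a finger pad.
Only numpy, scipy, OpenCV 4.12 (cv2) and the standard library are available. Lean on these libraries where they do the work, as an engineer would, in place of code of your own. Each camera call takes 0.05 s, during which the arm holds its last target. There are 200 camera calls.

## Working session

There is one attempt and no reset: what is moved stays moved. The work goes in short steps, Python scripts to look and compute and a shell command to move; the robot and the scene stay as the last step left them, time stands still between calls to the robot, and variables do not carry over. Pictures are saved under pics/ and viewed, at most 10 in all, crops included, and the job is handed in when it is done.

```bash
mkdir -p pics; python3 - <<'E'
from plant import get_obs,cams
import cv2,pickle
o=get_obs();print(o)
for n in("top","side"):
    c=cams.capture(n);cv2.imwrite(f"pics/{n}0.png",c["color"][:,:,::-1]);pickle.dump(c,open(f"{n}0.pkl","wb"))
    print(n,c["K"].tolist(),(-c["R"].T@c["t"]).round(),c["R"].round(2).tolist())
E
```

```text
{'time': 0.0, 'joint_positions': array([ 1.07303047e+00,  3.42695250e-01,  1.52501957e+00, -1.42281093e-05,
        1.27540481e+00, -1.45991150e-01]), 'dq': array([ 2.15201620e-04,  4.87537872e-05, -1.15131518e-03, -2.13012327e-03,
       -6.79142876e-04,  2.08210208e-03]), 'tau': array([ 3.42986618e-05, -4.31252110e+01, -2.44215310e+01,  7.17959111e-02,
        5.61997353e-02, -1.65405140e-04]), 'tool_pos': array([180.68664145, 492.51166998, 240.05832011]), 'tcp_rot': array([-3.14007994e+00, -2.08672785e-04,  2.78982194e+00]), 'contact_force': array([-0.97376196,  0.87635479,  1.21521202]), 'moment': array([-0.01031642, -0.01890035, -0.00024743]), 'finger_force': 0.0, 'grip_width': 91.3433092863419}
top [[480.1327213239909, 0.0, 306.17100226844946], [0.0, 480.1327213239909, 197.19754600468872], [0.0, 0.0, 1.0]] [ 337.  -41. 1804.] [[-0.0, -1.0, -0.02], [-0.99, 0.01, -0.13], [0.13, 0.02, -0.99]]
side [[442.30852928628076, 0.0, 316.5493006427461], [0.0, 442.30852928628076, 199.4450158604168], [0.0, 0.0, 1.0]] [ 211. 1043.  982.] [[-0.94, -0.33, 0.01], [-0.21, 0.57, -0.79], [0.25, -0.75, -0.61]]
```

View pics/top0.png

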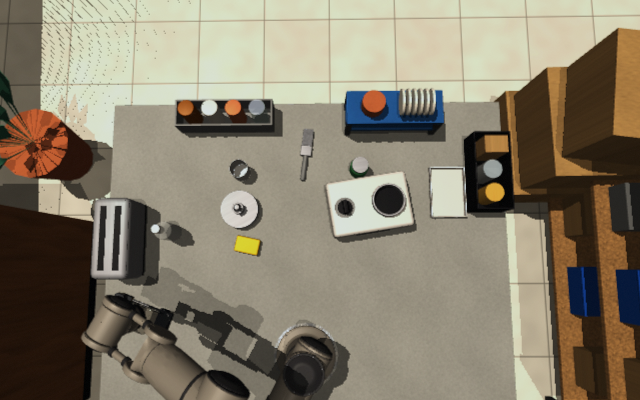

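View pics/side0.png

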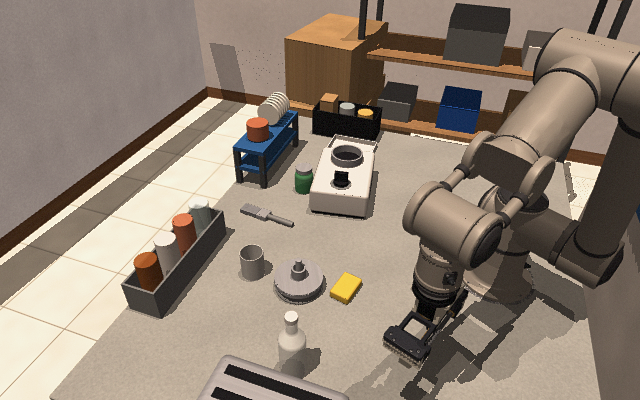

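The top view shows the recycler at about (370,205), with the knob at (345,207) and the mouth at (389,200). The lids are at (240,210), with the can, sponge and bottle around them. The side view shows the same layout, with the knob at (341,180), the mouth at (347,155) and the lids at (298,278).

```bash
cat > h.py <<'E'
import numpy as np,cv2
def ray(c,uv,z):
    "pixels -> world points on plane z"
    uv=np.atleast_2d(uv).astype(float)
    d=np.c_[uv,np.ones(len(uv))]@np.linalg.inv(c["K"]).T@c["R"]
    o=-c["R"].T@c["t"]
    return o+d*((z-o[2])/d[:,2])[:,None]
def blobs(m,amin=60):
    cs,_=cv2.findContours(m.astype(np.uint8),cv2.RETR_LIST,cv2.CHAIN_APPROX_NONE)
    return [k for k in cs if cv2.contourArea(k)>amin]
def circ(P):
    A=np.c_[2*P[:,:2],np.ones(len(P))];s=np.linalg.lstsq(A,(P[:,:2]**2).sum(1),rcond=None)[0]
    return s[:2],np.sqrt(s[2]+s[:2]@s[:2])
E
python3 - <<'E'
import pickle,numpy as np,cv2
from h import *
c=pickle.load(open("top0.pkl","rb"));g=c["color"].astype(int);mx=g.max(2);mn=g.min(2)
roi=np.zeros(mx.shape,bool);roi[165:245,320:420]=1
for k in blobs((mn>150)&roi,300):
    k=k[:,0]; P=ray(c,k,105);r=cv2.minAreaRect(P[:,:2].astype(np.float32));print("white",k.mean(0),r)
for k in blobs((mx<110)&roi,60):
    k=k[:,0]
    for z in(105,135,152):
        P=ray(c,k,z);print("dark",k.mean(0).round(),z,circ(P),cv2.minAreaRect(P[:,:2].astype(np.float32)))
roi[:]=0;roi[185:232,215:265]=1
for t in(150,170,190):
  for k in blobs((mn>t)&roi,300):
    P=ray(c,k[:,0],43);print("lid",t,circ(P),cv2.minEnclosingCircle(P[:,:2].astype(np.float32)))
im=c["color"][165:245,200:420,::-1];cv2.imwrite("pics/crop.png",cv2.resize(im,None,fx=3.6,fy=3.6,interpolation=cv2.INTER_CUBIC))
E
```

```text
white [344.46666667 207.35      ] ((530.2470703125, -140.83042907714844), (74.7977523803711, 74.46296691894531), 81.51319885253906)
white [389.03883495 200.27184466] ((553.3018798828125, -299.61187744140625), (127.35513305664062, 124.7955322265625), 43.95341110229492)
white [368.87351779 203.45454545] ((544.2000732421875, -228.22457885742188), (190.23236083984375, 280.46478271484375), 9.03472900390625)
dark [345. 208.] 105 (array([ 529.61156054, -143.63104212]), np.float64(27.277226057800416)) ((530.61572265625, -144.9264678955078), (53.24546432495117, 57.28399658203125), 89.29727172851562)
dark [345. 208.] 135 (array([ 526.20600618, -141.81860866]), np.float64(26.795681196896307)) ((527.1924438476562, -143.09115600585938), (52.30546951293945, 56.27274703979492), 89.29728698730469)
dark [345. 208.] 152 (array([ 524.27619204, -140.79156304]), np.float64(26.522805775718385)) ((525.2525634765625, -142.05116271972656), (51.77281951904297, 55.69969177246094), 89.29728698730469)
dark [388. 199.] 105 (array([ 557.8092244 , -297.95450396]), np.float64(51.40755056771841)) ((558.5167846679688,
[... 1352 characters left out ...]
1.2928466796875, -198.67889404296875), (86.8554916381836, 41.610755920410156), 83.08104705810547)
dark [360. 172.] 152 (array([ 660.35824256, -196.29217565]), np.float64(32.95831317478048)) ((648.089111328125, -197.07281494140625), (85.97099304199219, 41.18703079223633), 83.0810775756836)
lid 150 (array([534.04884873, 246.88428193]), np.float64(68.10426316880941)) ((534.7771606445312, 246.87379455566406), 70.27467346191406)
lid 170 (array([533.71799336, 246.56514489]), np.float64(66.63153258639656)) ((533.6824951171875, 246.3795166015625), 68.4317398071289)
lid 190 (array([533.9342653 , 246.91836582]), np.float64(65.10934501588915)) ((533.9265747070312, 247.17251586914062), 66.9891586303711)
```

View pics/crop.png

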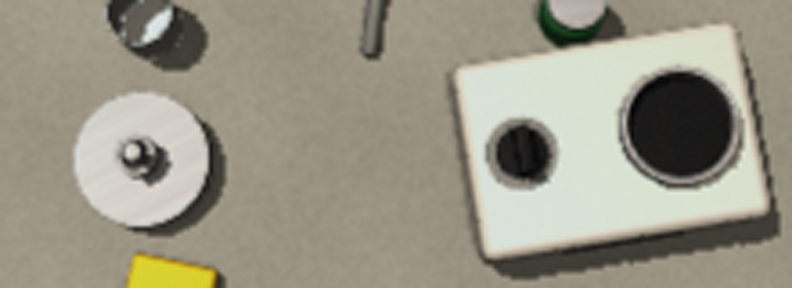

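Recycler yaw is about 9°, the knob is near (530,-141), the mouth near (554,-293) and the lids near (534,247). I'll move above the knob.

```bash
python3 -m creep '[{"hand":1,"spin":-9.7},{"hand":1,"spin":-9.7},{"hand":1,"spin":-9.8},{"hand":1,"tx":-0.010,"ty":-0.028},{"hand":1,"tx":-0.016,"ty":-0.045}]'
python3 -m creep '[{"hand":1,"tx":-0.0165,"ty":-0.0455},{"hand":1,"tx":-0.0165,"ty":-0.0455},{"hand":1,"tx":-0.0165,"ty":-0.0455},{"hand":1,"tx":-0.0165,"ty":-0.0455},{"hand":1,"tx":-0.0165,"ty":-0.0455}]'
python3 -m creep '[{"hand":1,"tx":-0.0165,"ty":-0.0455},{"hand":1,"tx":-0.0165,"ty":-0.0455},{"hand":1,"tx":-0.0165,"ty":-0.0455},{"hand":1,"tx":-0.0165,"ty":-0.0455},{"hand":1,"tx":-0.0165,"ty":-0.0455}]'
python3 -m creep '[{"hand":1,"tx":-0.0165,"ty":-0.0455},{"hand":1,"tx":-0.0165,"ty":-0.0455},{"hand":1,"tx":-0.0165,"ty":-0.045},{"hand":1,"tx":-0.008,"ty":-0.022},{"hand":1}]'
python3 - <<'E'
from plant import get_obs,cams
import cv2,pickle
from h import *
c=cams.capture("wrist");pickle.dump(c,open("w1.pkl","wb"));cv2.imwrite("pics/w1.png",c["color"][:,:,::-1])
print(get_obs()["tool_pos"],get_obs()["joint_positions"])
E
```

```text
[180.76331929 492.6052492  240.22754593] [ 1.07299026e+00  3.42532790e-01  1.52477630e+00 -2.04809398e-05
  1.27538254e+00 -1.45972472e-01]invalid input at $[0]: expected keys hand, tx, ty, tz, spin
invalid input at $[0]: expected keys hand, tx, ty, tz, spin
invalid input at $[0]: expected keys hand, tx, ty, tz, spin
invalid input at $[0]: expected keys hand, tx, ty, tz, spin
```

View pics/w1.png

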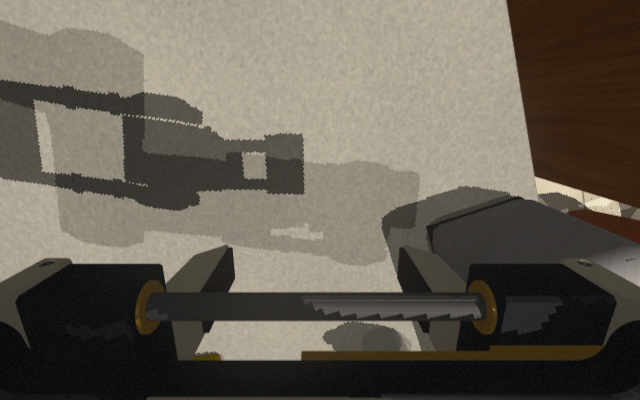

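All five keys are needed in every row, so the arm did not move. The wrist view still shows the start position, with the fingers at (220,300) and (410,300).

```bash
python3 -m creep '[{"hand":1,"tx":0,"ty":0,"tz":0,"spin":-9.7},{"hand":1,"tx":0,"ty":0,"tz":0,"spin":-9.7},{"hand":1,"tx":0,"ty":0,"tz":0,"spin":-9.8},{"hand":1,"tx":-0.010,"ty":-0.028,"tz":0,"spin":0},{"hand":1,"tx":-0.016,"ty":-0.045,"tz":0,"spin":0}]'
python3 -m creep '[{"hand":1,"tx":-0.0165,"ty":-0.0455,"tz":0,"spin":0},{"hand":1,"tx":-0.0165,"ty":-0.0455,"tz":0,"spin":0},{"hand":1,"tx":-0.0165,"ty":-0.0455,"tz":0,"spin":0},{"hand":1,"tx":-0.0165,"ty":-0.0455,"tz":0,"spin":0},{"hand":1,"tx":-0.0165,"ty":-0.0455,"tz":0,"spin":0}]'
python3 -m creep '[{"hand":1,"tx":-0.0165,"ty":-0.0455,"tz":0,"spin":0},{"hand":1,"tx":-0.0165,"ty":-0.0455,"tz":0,"spin":0},{"hand":1,"tx":-0.0165,"ty":-0.0455,"tz":0,"spin":0},{"hand":1,"tx":-0.0165,"ty":-0.0455,"tz":0,"spin":0},{"hand":1,"tx":-0.0165,"ty":-0.0455,"tz":0,"spin":0}]'
python3 -m creep '[{"hand":1,"tx":-0.0165,"ty":-0.0455,"tz":0,"spin":0},{"hand":1,"tx":-0.0165,"ty":-0.0455,"tz":0,"spin":0},{"hand":1,"tx":-0.0165,"ty":-0.0455,"tz":0,"spin":0},{"hand":1,"tx":-0.008,"ty":-0.022,"tz":0,"spin":0},{"hand":1,"tx":0,"ty":0,"tz":0,"spin":0}]'
python3 - <<'E'
from plant import get_obs,cams
import cv2,pickle
from h import *
c=cams.capture("wrist");pickle.dump(c,open("w1.pkl","wb"));cv2.imwrite("pics/w2.png",c["color"][:,:,::-1])
print(get_obs()["tool_pos"],get_obs()["joint_positions"])
E
```

```text
time: 0.78
tool_pos: [218.0, 424.5, 240.2]
tcp_rot: [-3.141, -0.0, -2.982]
contact_force: [0.2, 0.4, 0.4]
grip_width: 91.9
finger_force: 0.0
time: 1.4
tool_pos: [335.7, 211.7, 240.7]
tcp_rot: [3.141, 0.0, -2.984]
contact_force: [0.7, 0.6, -0.8]
grip_width: 91.8
finger_force: 0.0
time: 2.02
tool_pos: [453.0, -0.1, 240.6]
tcp_rot: [3.141, -0.0, -2.984]
contact_force: [0.6, 1.1, -0.3]
grip_width: 91.8
finger_force: 0.0
time: 2.65
tool_pos: [534.4, -147.3, 239.9]
tcp_rot: [3.141, -0.001, -2.986]
contact_force: [0.3, -0.3, -0.0]
grip_width: 91.9
finger_force: 0.0
[ 533.88316348 -146.17562014  240.00651559] [-4.05895874e-01  3.95835019e-01  1.44440777e+00  3.43703318e-04
  1.30294248e+00 -2.13347864e+00]
```

View pics/w2.png

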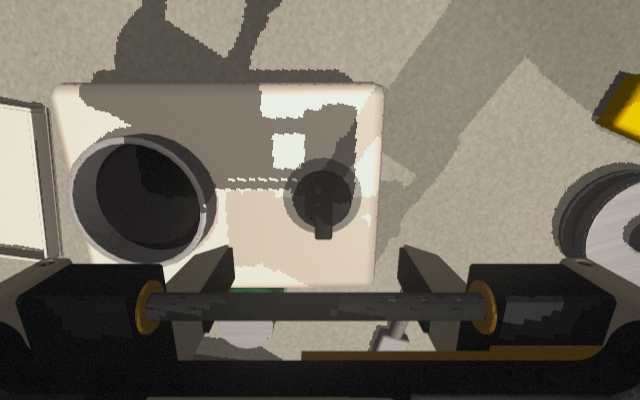

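The wrist view shows the knob disc centred at (321,196), with the near end of the bar at (323,238). The neck rim is at (142,199), spanning columns 69–216. The recycler edges are square to the image.

```bash
python3 - <<'E'
import pickle
from h import *
c=pickle.load(open("w1.pkl","rb"))
g=c["color"].astype(int);mx=g.max(2)
print("disc z118",ray(c,[[284,196],[360,196],[321,158]],118).round(1).tolist())
roi=np.zeros(mx.shape,bool);roi[205:250,295:350]=1
m=(mx<75)&roi
rows=[(r,np.where(m[r])[0][[0,-1]].tolist()) for r in range(215,242,4) if m[r].any()];print(rows)
print("bar end z152",ray(c,[[315,239],[332,239]],152).round(1).tolist())
e=np.array([[69,198],[75,165],[133,133],[216,205],[205,240],[165,265],[90,245]])
print("mouth",circ(ray(c,e,135)))
roi[:]=0;roi[125:275,60:225]=1
o=-c["R"].T@c["t"];print(o)
E
```

```text
disc z118 [[528.5, -176.7, 118.0], [518.1, -111.1, 118.0], [490.7, -150.1, 118.0]]
[(215, [299, 345]), (219, [303, 341]), (223, [308, 335]), (227, [315, 331]), (231, [315, 331]), (235, [316, 331])]
bar end z152 [[550.2, -145.9, 152.0], [548.1, -132.5, 152.0]]
mouth (array([ 549.76181566, -290.78363114]), np.float64(58.84462905737313))
[ 453.25793664 -161.11164772  382.94920485]
```

```bash
python3 -m creep '[{"hand":1,"tx":0.0055,"ty":0.006,"tz":0.02,"spin":0},{"hand":1,"tx":0,"ty":0,"tz":0.035,"spin":0},{"hand":1,"tx":0,"ty":0,"tz":0.03,"spin":0},{"hand":1,"tx":0,"ty":0,"tz":0.015,"spin":0},{"hand":1,"tx":0,"ty":0,"tz":0,"spin":0}]'
python3 -m creep '[{"hand":0,"tx":0,"ty":0,"tz":0,"spin":0},{"hand":0,"tx":0,"ty":0,"tz":0,"spin":0},{"hand":0,"tx":0,"ty":0,"tz":0,"spin":0},{"hand":0,"tx":0,"ty":0,"tz":0,"spin":0},{"hand":0,"tx":0,"ty":0,"tz":0,"spin":0}]'
```

```text
time: 3.32
tool_pos: [527.3, -140.2, 140.3]
tcp_rot: [3.141, -0.001, -2.983]
contact_force: [0.7, 0.1, 0.2]
grip_width: 91.9
finger_force: 0.0
time: 3.95
tool_pos: [527.9, -141.0, 140.8]
tcp_rot: [3.142, 0.0, -2.984]
contact_force: [-0.1, 0.5, -0.3]
grip_width: 46.6
finger_force: 0.0
```

```bash
python3 -m creep '[{"hand":0,"tx":0,"ty":0,"tz":0,"spin":0},{"hand":0,"tx":0,"ty":0,"tz":0,"spin":0},{"hand":0,"tx":0,"ty":0,"tz":0,"spin":0},{"hand":0,"tx":0,"ty":0,"tz":0,"spin":0},{"hand":0,"tx":0,"ty":0,"tz":0,"spin":0}]'
python3 -m creep '[{"hand":0,"tx":0,"ty":0,"tz":0,"spin":5},{"hand":0,"tx":0,"ty":0,"tz":0,"spin":5},{"hand":0,"tx":0,"ty":0,"tz":0,"spin":0}]'; python3 -c "
from plant import get_obs;print(get_obs()['moment'])"
```

```text
time: 4.58
tool_pos: [528.0, -142.1, 140.7]
tcp_rot: [-3.14, 0.0, -2.984]
contact_force: [-0.1, -5.3, -1.4]
grip_width: 13.9
finger_force: 30.0
time: 4.95
tool_pos: [528.1, -141.9, 140.7]
tcp_rot: [-3.14, 0.001, 3.126]
contact_force: [-0.1, -6.2, -1.1]
grip_width: 13.9
finger_force: 30.0
[-0.85725629 -0.07197038  0.03104855]
```

```bash
python3 -m creep '[{"hand":0,"tx":0,"ty":0,"tz":0,"spin":9},{"hand":0,"tx":0,"ty":0,"tz":0,"spin":9},{"hand":0,"tx":0,"ty":0,"tz":0,"spin":9},{"hand":0,"tx":0,"ty":0,"tz":0,"spin":9},{"hand":0,"tx":0,"ty":0,"tz":0,"spin":6}]'; python3 -c "
from plant import get_obs;print(get_obs()['moment'])"
python3 -m creep '[{"hand":0,"tx":0,"ty":0,"tz":0,"spin":4},{"hand":0,"tx":0,"ty":0,"tz":0,"spin":3},{"hand":0,"tx":0,"ty":0,"tz":0,"spin":0}]'; python3 -c "
from plant import get_obs;print(get_obs()['moment'])"
```

```text
time: 5.58
tool_pos: [528.3, -141.5, 140.8]
tcp_rot: [3.142, 0.001, 2.39]
contact_force: [1.9, -3.4, -2.5]
grip_width: 13.5
finger_force: 30.0
[-0.62882113 -0.30809914  0.13291375]
time: 5.95
tool_pos: [528.3, -141.5, 140.7]
tcp_rot: [3.141, 0.002, 2.273]
contact_force: [2.3, -4.1, -2.5]
grip_width: 13.7
finger_force: 30.2
[-0.75291643 -0.44855421  0.50884197]
```

```bash
python3 -m creep '[{"hand":0,"tx":0,"ty":0,"tz":0,"spin":1.5},{"hand":0,"tx":0,"ty":0,"tz":0,"spin":0}]'; python3 -c "
from plant import get_obs;print(get_obs()['moment'])"
python3 -m creep '[{"hand":1,"tx":0,"ty":0,"tz":0,"spin":0},{"hand":1,"tx":0,"ty":0,"tz":0,"spin":0},{"hand":1,"tx":0,"ty":0,"tz":0,"spin":0},{"hand":1,"tx":0,"ty":0,"tz":0,"spin":0},{"hand":1,"tx":0,"ty":0,"tz":0,"spin":0}]'
python3 -m creep '[{"hand":1,"tx":0,"ty":0,"tz":0,"spin":0},{"hand":1,"tx":0,"ty":0,"tz":0,"spin":0},{"hand":1,"tx":0,"ty":0,"tz":-0.02,"spin":0},{"hand":1,"tx":0,"ty":0,"tz":-0.04,"spin":0},{"hand":1,"tx":0,"ty":0,"tz":-0.04,"spin":0}]'
python3 - <<'E'
from plant import get_obs,cams
import cv2,pickle
c=cams.capture("wrist");pickle.dump(c,open("w3.pkl","wb"));cv2.imwrite("pics/w3.png",c["color"][:,:,::-1])
E
```

```text
time: 6.2
tool_pos: [528.2, -141.4, 140.8]
tcp_rot: [3.141, 0.001, 2.245]
contact_force: [2.9, -4.5, -3.4]
grip_width: 13.9
finger_force: 30.8
[-0.8048722  -0.55318696  0.72982883]
time: 6.82
tool_pos: [527.4, -140.2, 140.5]
tcp_rot: [-3.142, -0.002, 2.243]
contact_force: [0.1, -0.1, 0.5]
grip_width: 59.8
finger_force: 0.0
time: 7.45
tool_pos: [527.6, -140.8, 241.6]
tcp_rot: [-3.141, -0.001, 2.243]
contact_force: [0.1, -0.7, 0.5]
grip_width: 91.8
finger_force: 0.0
```

View pics/w3.png

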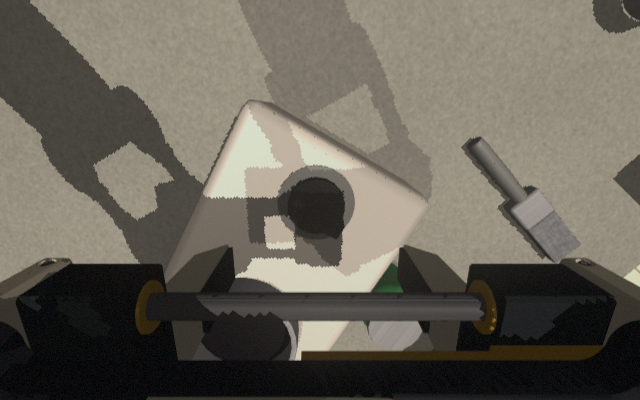

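The wrist view shows the knob at (318,207) with the gripper clear of it. Shadow hides the bar angle, so I'll check it from the top camera while moving to the lids.

```bash
python3 -m creep '[{"hand":1,"tx":0.02,"ty":0.0165,"tz":0,"spin":0},{"hand":1,"tx":0.0335,"ty":0.0275,"tz":0,"spin":0},{"hand":1,"tx":0.0335,"ty":0.0275,"tz":0,"spin":0},{"hand":1,"tx":0.0335,"ty":0.0275,"tz":0,"spin":0},{"hand":1,"tx":0.0335,"ty":0.0275,"tz":0,"spin":0}]'
python3 -m creep '[{"hand":1,"tx":0.0335,"ty":0.0275,"tz":0,"spin":0},{"hand":1,"tx":0.0335,"ty":0.0275,"tz":0,"spin":0},{"hand":1,"tx":0.0335,"ty":0.0275,"tz":0,"spin":0},{"hand":1,"tx":0.0335,"ty":0.0275,"tz":0,"spin":0},{"hand":1,"tx":0.0115,"ty":0.0095,"tz":0,"spin":0}]'
python3 -m creep '[{"hand":1,"tx":0,"ty":0,"tz":0,"spin":0},{"hand":1,"tx":0,"ty":0,"tz":0,"spin":0}]'
python3 - <<'E'
from plant import get_obs,cams
import cv2,pickle,numpy as np
c=cams.capture("wrist");pickle.dump(c,open("w4.pkl","wb"))
t=cams.capture("top");pickle.dump(t,open("top1.pkl","wb"))
k=cv2.resize(t["color"][185:230,320:370],None,fx=8,fy=8,interpolation=cv2.INTER_CUBIC)
im=np.zeros((400,1040,3),np.uint8);im[:,:640]=c["color"];im[:360,640:1040]=k
cv2.imwrite("pics/w4.png",cv2.resize(im,(800,308))[:,:,::-1])
print(get_obs()["tool_pos"])
E
```

```text
time: 8.12
tool_pos: [530.6, 59.7, 240.6]
tcp_rot: [3.141, -0.0, 2.243]
contact_force: [1.0, 0.3, -0.6]
grip_width: 91.9
finger_force: 0.0
time: 8.75
tool_pos: [533.1, 248.7, 240.3]
tcp_rot: [-3.141, -0.001, 2.246]
contact_force: [-0.6, -0.7, 0.2]
grip_width: 91.8
finger_force: 0.0
time: 9.0
tool_pos: [533.7, 245.3, 240.7]
tcp_rot: [-3.141, 0.0, 2.242]
contact_force: [-0.4, -0.5, -0.3]
grip_width: 92.0
finger_force: 0.0
[533.86258457 245.20055014 240.83380397]
```

View pics/w4.png

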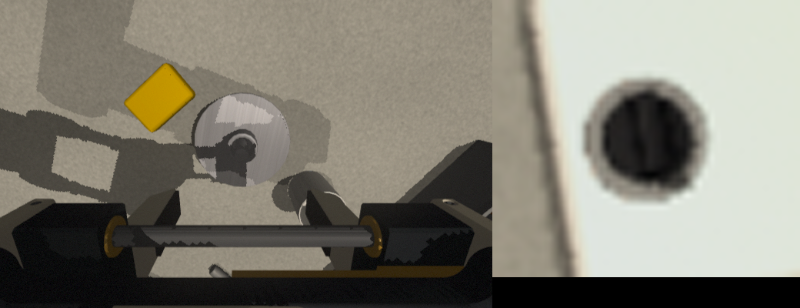

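The bar is back at rest along the recycler's x. The wrist view shows the cover disc centred near (315,180) in full-size pixels.

```bash
python3 - <<'E'
import pickle
from h import *
c=pickle.load(open("w4.pkl","rb"))
g=cv2.medianBlur(cv2.cvtColor(c["color"],cv2.COLOR_RGB2GRAY),5)
# top-down rectified patch on z=43 plane, 1 mm/px, via homography from ray-cast corners
uv=np.float32([[200,80],[420,80],[420,250],[200,250]]);P=ray(c,uv,43)[:,:2]
o=np.array([434,147]);H=cv2.getPerspectiveTransform(uv,((P-o)*2).astype(np.float32))
w=cv2.warpPerspective(g,H,(400,400))
h=cv2.HoughCircles(w,cv2.HOUGH_GRADIENT,1,20,param1=60,param2=15,minRadius=130,maxRadius=148)
print([(x/2+o[0],y/2+o[1],r/2) for x,y,r in h[0][:4]])
print(ray(c,[[252,181],[377,181],[315,121],[315,240]],43).round(1).tolist())
h=cv2.HoughCircles(g[120:240,250:380],cv2.HOUGH_GRADIENT,1,10,param1=60,param2=10,minRadius=8,maxRadius=30)
print("spindle/collar",[(x+250,y+120,r) for x,y,r in (h[0][:6] if h is not None else [])])
im=cv2.resize(c["color"][110:250,240:390,::-1],None,fx=4,fy=4);cv2.imwrite("pics/w5.png",im)
E
```

```text
[(np.float64(530.75), np.float64(244.75), np.float32(68.7))]
[[474.1, 205.0, 43.0], [582.4, 291.4, 43.0], [488.8, 298.7, 43.0], [572.8, 193.2, 43.0]]
spindle/collar [(np.float32(278.5), np.float32(163.5), np.float32(27.2)), (np.float32(308.5), np.float32(200.5), np.float32(29.4)), (np.float32(339.5), np.float32(158.5), np.float32(28.0)), (np.float32(313.5), np.float32(191.5), np.float32(18.5)), (np.float32(322.5), np.float32(145.5), np.float32(23.6)), (np.float32(285.5), np.float32(152.5), np.float32(23.9))]
```

View pics/w5.png

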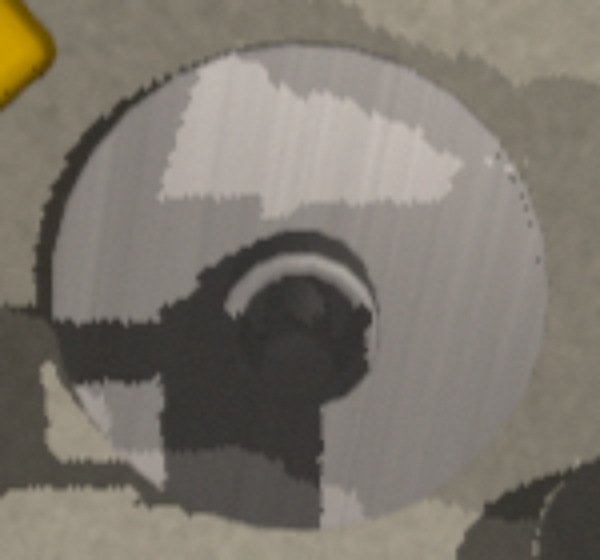

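The crop shows the cover centred at full-size (315,181) and the dark spindle top at about (314,201), inside the collar.

```bash
python3 - <<'E'
import pickle
from h import *
c=pickle.load(open("w4.pkl","rb"))
s=ray(c,[314.3,201],107)[0];k=ray(c,[315,181.5],43)[0];p=np.array([533.9,245.2]);y=2.242
for q in(s,k):
    d=q[:2]-p;print(q.round(1),"tx",d@[np.cos(y),np.sin(y)],"ty",d@[np.sin(y),-np.cos(y)])
E
```

```text
[531.1 244.7 107. ] tx 1.3355639786350726 ty -2.458901991444449
[529.  248.1  43. ] tx 5.318882997677042 ty -1.9909745000972685
```

```bash
python3 -m creep '[{"hand":1,"tx":0.0025,"ty":-0.002,"tz":0.02,"spin":0},{"hand":1,"tx":0,"ty":0,"tz":0.04,"spin":0},{"hand":1,"tx":0,"ty":0,"tz":0.04,"spin":0},{"hand":1,"tx":0,"ty":0,"tz":0.03,"spin":0},{"hand":1,"tx":0,"ty":0,"tz":0.015,"spin":0}]'
python3 -m creep '[{"hand":0,"tx":0,"ty":0,"tz":0,"spin":0},{"hand":0,"tx":0,"ty":0,"tz":0,"spin":0},{"hand":0,"tx":0,"ty":0,"tz":0,"spin":0},{"hand":0,"tx":0,"ty":0,"tz":0,"spin":0},{"hand":0,"tx":0,"ty":0,"tz":0,"spin":0}]'
python3 -m creep '[{"hand":0,"tx":0,"ty":0,"tz":0,"spin":0},{"hand":0,"tx":0,"ty":0,"tz":0,"spin":0},{"hand":0,"tx":0,"ty":0,"tz":0,"spin":0},{"hand":0,"tx":0,"ty":0,"tz":0,"spin":0},{"hand":0,"tx":0,"ty":0,"tz":0,"spin":0}]'
```

```text
time: 9.72
tool_pos: [530.1, 246.1, 94.3]
tcp_rot: [-3.14, -0.001, 2.242]
contact_force: [0.0, -0.3, -0.1]
grip_width: 91.7
finger_force: 0.0
time: 10.35
tool_pos: [530.6, 247.4, 96.1]
tcp_rot: [3.141, 0.0, 2.244]
contact_force: [0.2, -0.9, -0.1]
grip_width: 46.5
finger_force: 0.0
time: 10.98
tool_pos: [530.4, 247.2, 95.7]
tcp_rot: [-3.141, -0.0, 2.243]
contact_force: [-0.2, -1.0, -0.1]
grip_width: 17.5
finger_force: 30.0
```

```bash
python3 -m creep '[{"hand":0,"tx":0,"ty":0,"tz":-0.005,"spin":0},{"hand":0,"tx":0,"ty":0,"tz":-0.015,"spin":0},{"hand":0,"tx":0,"ty":0,"tz":-0.02,"spin":0},{"hand":0,"tx":0,"ty":0,"tz":-0.01,"spin":0},{"hand":0,"tx":0,"ty":0,"tz":0,"spin":0}]'
python3 - <<'E'
from plant import get_obs
o=get_obs();print(o["contact_force"],o["moment"],o["grip_width"])
E
```

```text
time: 11.6
tool_pos: [531.0, 247.4, 146.8]
tcp_rot: [3.14, 0.001, 2.244]
contact_force: [1.7, 0.4, -4.3]
grip_width: 17.4
finger_force: 30.0
[ 1.6655712   0.44042447 -4.25296827] [-0.0953565   0.00259057  0.02380839] 17.420626654287037
```

```bash
python3 -m creep '[{"hand":0,"tx":0,"ty":0,"tz":-0.015,"spin":0},{"hand":0,"tx":0,"ty":0,"tz":-0.03,"spin":0},{"hand":0,"tx":0,"ty":0,"tz":-0.035,"spin":0},{"hand":0,"tx":0,"ty":0,"tz":-0.03,"spin":0},{"hand":0,"tx":0,"ty":0,"tz":-0.015,"spin":0}]'
python3 - <<'E'
import pickle
from h import *
for n in("w1","top0","side0"):
    c=pickle.load(open(n+".pkl","rb"))
    o=np.array([470,-370]);W=np.array([[470,-370,135],[630,-370,135],[630,-210,135],[470,-210,135]],float)
    q=(W@c["R"].T+c["t"])@c["K"].T;uv=(q[:,:2]/q[:,2:]).astype(np.float32)
    H=cv2.getPerspectiveTransform(uv,((W[:,:2]-o)*3).astype(np.float32))
    w=cv2.medianBlur(cv2.cvtColor(cv2.warpPerspective(c["color"],H,(480,480)),cv2.COLOR_RGB2GRAY),5)
    for a,b in((150,164),(170,182)):
        h=cv2.HoughCircles(w,cv2.HOUGH_GRADIENT,1,5,param1=60,param2=10,minRadius=a,maxRadius=b)
        print(n,[(x/3+o[0],y/3+o[1],r/3) for x,y,r in (h[0][:2].astype(float) if h is not None else [])])
E
```

```text
time: 12.22
tool_pos: [530.8, 247.4, 272.7]
tcp_rot: [3.139, 0.001, 2.244]
contact_force: [0.2, 1.1, -4.3]
grip_width: 17.6
finger_force: 30.0
w1 [(np.float64(551.8333333333334), np.float64(-295.1666666666667), np.float64(51.833333333333336)), (np.float64(549.5), np.float64(-293.5), np.float64(54.46666463216146))]
w1 [(np.float64(551.5), np.float64(-294.8333333333333), np.float64(56.78333536783854)), (np.float64(548.5), np.float64(-287.1666666666667), np.float64(60.1000010172526))]
top0 [(np.float64(554.5), np.float64(-293.8333333333333), np.float64(51.53333536783854)), (np.float64(550.1666666666666), np.float64(-294.5), np.float64(54.46666463216146))]
top0 [(np.float64(547.5), np.float64(-297.8333333333333), np.float64(57.166666666666664)), (np.float64(548.8333333333334), np.float64(-296.8333333333333), np.float64(57.8999989827474))]
side0 [(np.float64(553.5), np.float64(-295.8333333333333), np.float64(52.26666768391927)), (np.float64(552.8333333333334), np.float64(-294.1666666666667), np.float64(51.8999989827474))]
side0 [(np.float64(552.1666666666666), np.float64(-292.1666666666667), np.float64(57.166666666666664)), (np.float64(553.1666666666666), np.float64(-293.5), np.float64(57.166666666666664))]
```

```bash
python3 -m creep '[{"hand":0,"tx":-0.0131,"ty":-0.0096,"tz":0,"spin":0},{"hand":0,"tx":-0.0219,"ty":-0.016,"tz":0,"spin":0},{"hand":0,"tx":-0.0306,"ty":-0.0224,"tz":0,"spin":0},{"hand":0,"tx":-0.0306,"ty":-0.0224,"tz":0,"spin":0},{"hand":0,"tx":-0.0306,"ty":-0.0224,"tz":0,"spin":0}]'
python3 -m creep '[{"hand":0,"tx":-0.0306,"ty":-0.0224,"tz":0,"spin":0},{"hand":0,"tx":-0.0306,"ty":-0.0224,"tz":0,"spin":0},{"hand":0,"tx":-0.0306,"ty":-0.0224,"tz":0,"spin":0},{"hand":0,"tx":-0.0306,"ty":-0.0224,"tz":0,"spin":0},{"hand":0,"tx":-0.0306,"ty":-0.0224,"tz":0,"spin":0}]'
python3 -m creep '[{"hand":0,"tx":-0.0306,"ty":-0.0224,"tz":0,"spin":0},{"hand":0,"tx":-0.0306,"ty":-0.0224,"tz":0,"spin":0},{"hand":0,"tx":-0.0306,"ty":-0.0224,"tz":0,"spin":0},{"hand":0,"tx":-0.0306,"ty":-0.0224,"tz":0,"spin":0},{"hand":0,"tx":-0.0219,"ty":-0.016,"tz":0,"spin":0}]'
python3 -m creep '[{"hand":0,"tx":-0.0131,"ty":-0.0096,"tz":0,"spin":0},{"hand":0,"tx":0,"ty":0,"tz":0,"spin":0},{"hand":0,"tx":0,"ty":0,"tz":0,"spin":0}]'
python3 - <<'E'
from plant import get_obs,cams
import cv2,pickle
c=cams.capture("side");pickle.dump(c,open("side1.pkl","wb"));w=cams.capture("wrist");pickle.dump(w,open("w6.pkl","wb"))
im=cv2.hconcat([cv2.resize(c["color"][40:240,250:450],(400,400)),cv2.resize(w["color"][0:400,120:520],(400,400))])
cv2.imwrite("pics/s1.png",im[:,:,::-1]);print(get_obs())
E
```

```text
time: 12.85
tool_pos: [535.9, 88.0, 268.9]
tcp_rot: [-3.139, -0.002, 2.243]
contact_force: [-0.2, 0.3, -3.7]
grip_width: 17.4
finger_force: 30.0
time: 13.48
tool_pos: [543.3, -101.2, 268.9]
tcp_rot: [-3.139, -0.003, 2.243]
contact_force: [1.2, -0.5, -3.4]
grip_width: 17.1
finger_force: 30.0
time: 14.1
tool_pos: [550.4, -280.1, 268.4]
tcp_rot: [-3.14, -0.003, 2.242]
contact_force: [0.2, 1.1, -3.8]
grip_width: 17.0
finger_force: 30.0
time: 14.48
tool_pos: [552.5, -293.1, 270.3]
tcp_rot: [3.141, -0.001, 2.244]
contact_force: [-0.3, 0.5, -3.8]
grip_width: 17.0
finger_force: 30.0
{'time': 14.575, 'joint_positions': array([-6.09942120e-01,  5.14166823e-01,  1.16899444e+00,  3.38200164e-04,
        1.45868344e+00, -1.28395938e+00]), 'dq': array([ 1.95709425e-03, -3.30298575e-03, -3.47246081e-03, -1.56832859e-03,
       -8.71279987e-05, -1.69418564e-03]), 'tau': array([-3.70771391e-01, -5.54333067e+01, -2.73472506e+01, -3.26732383e-02,
        7.34303612e-02,  1.81870873e-03]), 'tool_pos': array([ 552.73703749, -292.93907493,  270.79799323]), 'tcp_rot': array([ 3.14134163e+00, -3.36838152e-04,  2.24477575e+00]), 'contact_force': array([-0.08502131,  0.33134249, -2.93004882]), 'moment': array([-0.07939558,  0.05210868,  0.03269205]), 'finger_force': 29.999328553676605, 'grip_width': 17.311169627409733}
```

View pics/s1.png

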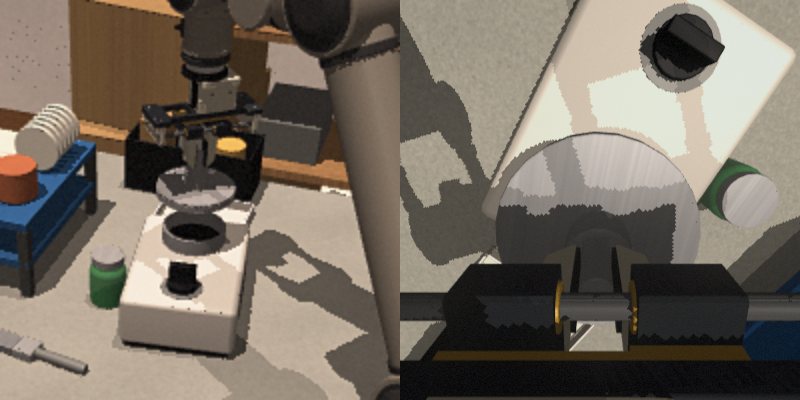

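The side view shows the nested lids level over the neck. The wrist view shows the cover's left and right edges at columns 216 and 420 and its top edge at row 132, with the knob bar back at rest.

```bash
python3 - <<'E'
import pickle
from h import *
c=pickle.load(open("w6.pkl","rb"));p=np.array([552.7,-293]);y=2.2445;ex=np.array([np.cos(y),np.sin(y)]);ey=np.array([np.sin(y),-np.cos(y)])
m,r=circ(ray(c,[[216,235],[420,235],[318,132],[246,160],[390,160]],217.7));print(m,r,"rel tool",(m-p)@ex,(m-p)@ey)
# edge points by Canny near the cover's top arc
e=cv2.Canny(cv2.GaussianBlur(c["color"],(3,3),0),50,120);pts=np.argwhere(e[120:250,205:430])[:,::-1]+[205,120]
P=ray(c,pts,217.7);d=np.hypot(*(P[:,:2]-m).T)
for _ in range(4):
    d=np.hypot(*(P[:,:2]-m).T);k=abs(d-70)<2.5;m,r=circ(P[k])
print(m,r,k.sum(),"rel tool",(m-p)@ex,(m-p)@ey)
E
```

```text
[ 553.30832856 -292.99718584] 68.60554768642142 rel tool -0.37732758865418164 0.4771744375137107
[ 554.02806001 -291.06677974] 69.8849712259106 374 rel tool 0.6822868952998917 2.244007252107155
```

```bash
python3 -m creep '[{"hand":0,"tx":-0.0005,"ty":-0.0005,"tz":0.01,"spin":0},{"hand":0,"tx":0,"ty":0,"tz":0.02,"spin":0},{"hand":0,"tx":0,"ty":0,"tz":0.018,"spin":0},{"hand":0,"tx":0,"ty":0,"tz":0.008,"spin":0},{"hand":0,"tx":0,"ty":0,"tz":0.004,"spin":0}]'
python3 -m creep '[{"hand":0,"tx":0,"ty":0,"tz":0.003,"spin":0},{"hand":0,"tx":0,"ty":0,"tz":0.003,"spin":0},{"hand":0,"tx":0,"ty":0,"tz":0.002,"spin":0},{"hand":0,"tx":0,"ty":0,"tz":0.002,"spin":0},{"hand":0,"tx":0,"ty":0,"tz":0,"spin":0}]'
```

```text
time: 15.2
tool_pos: [552.6, -294.5, 210.3]
tcp_rot: [-3.142, -0.0, 2.244]
contact_force: [0.3, 0.1, -4.4]
grip_width: 17.1
finger_force: 30.0
time: 15.82
tool_pos: [552.5, -294.8, 200.6]
tcp_rot: [3.142, -0.0, 2.243]
contact_force: [0.0, 0.6, -4.0]
grip_width: 17.3
finger_force: 30.0
```

Free of contact so far. I'll go down in 1 mm steps until contact.

```bash
python3 -m creep '[{"hand":0,"tx":0,"ty":0,"tz":0.001,"spin":0},{"hand":0,"tx":0,"ty":0,"tz":0.001,"spin":0},{"hand":0,"tx":0,"ty":0,"tz":0.0005,"spin":0},{"hand":0,"tx":0,"ty":0,"tz":0,"spin":0}]'
python3 -m creep '[{"hand":0,"tx":0,"ty":0,"tz":0.001,"spin":0},{"hand":0,"tx":0,"ty":0,"tz":0,"spin":0},{"hand":0,"tx":0,"ty":0,"tz":0,"spin":0}]'
python3 -m creep '[{"hand":0,"tx":0,"ty":0,"tz":0.0005,"spin":0},{"hand":0,"tx":0,"ty":0,"tz":0,"spin":0},{"hand":0,"tx":0,"ty":0,"tz":0,"spin":0}]'
```

```text
time: 16.32
tool_pos: [552.5, -294.8, 198.1]
tcp_rot: [3.142, -0.0, 2.244]
contact_force: [0.8, -0.6, -4.1]
grip_width: 17.4
finger_force: 30.0
time: 16.7
tool_pos: [552.6, -294.8, 197.2]
tcp_rot: [3.142, -0.0, 2.244]
contact_force: [0.6, -0.3, -3.9]
grip_width: 17.2
finger_force: 30.0
time: 17.08
tool_pos: [552.6, -294.8, 196.7]
tcp_rot: [3.141, 0.0, 2.244]
contact_force: [0.3, -1.0, -3.7]
grip_width: 17.2
finger_force: 30.0
```

```bash
python3 -m creep '[{"hand":0,"tx":0,"ty":0,"tz":0.0005,"spin":0},{"hand":0,"tx":0,"ty":0,"tz":0,"spin":0}]'
python3 -m creep '[{"hand":0,"tx":0,"ty":0,"tz":0.0005,"spin":0},{"hand":0,"tx":0,"ty":0,"tz":0,"spin":0}]'
python3 -m creep '[{"hand":0,"tx":0,"ty":0,"tz":0.0005,"spin":0},{"hand":0,"tx":0,"ty":0,"tz":0,"spin":0}]'
```

```text
time: 17.32
tool_pos: [552.6, -294.8, 196.7]
tcp_rot: [3.141, 0.001, 2.244]
contact_force: [-1.6, -0.1, 1.1]
grip_width: 17.1
finger_force: 30.0
time: 17.58
tool_pos: [552.6, -294.8, 196.7]
tcp_rot: [3.141, 0.001, 2.244]
contact_force: [-2.8, 2.0, 5.8]
grip_width: 17.2
finger_force: 30.0
time: 17.82
tool_pos: [552.6, -294.8, 196.6]
tcp_rot: [3.141, 0.001, 2.244]
contact_force: [-3.1, 2.3, 8.4]
grip_width: 17.3
finger_force: 30.0
```

Seated at the expected height (196.7). I'll unload, open, then go down around the collar.

```bash
python3 -m creep '[{"hand":0,"tx":0,"ty":0,"tz":-0.001,"spin":0},{"hand":0,"tx":0,"ty":0,"tz":0,"spin":0}]'
python3 -m creep '[{"hand":1,"tx":0,"ty":0,"tz":0,"spin":0},{"hand":1,"tx":0,"ty":0,"tz":0,"spin":0},{"hand":1,"tx":0,"ty":0,"tz":0,"spin":0},{"hand":1,"tx":0,"ty":0,"tz":0,"spin":0},{"hand":1,"tx":0,"ty":0,"tz":0,"spin":0}]'
python3 -m creep '[{"hand":1,"tx":0,"ty":0,"tz":0,"spin":0},{"hand":1,"tx":0,"ty":0,"tz":0,"spin":0},{"hand":1,"tx":0,"ty":0,"tz":0,"spin":0},{"hand":1,"tx":0,"ty":0,"tz":0,"spin":0}]'
python3 - <<'E'
from plant import get_obs,cams
import pickle
from h import *
c=cams.capture("wrist");pickle.dump(c,open("w7.pkl","wb"))
o=get_obs();p=o["tool_pos"][:2];y=o["tcp_rot"][2];ex=np.array([np.cos(y),np.sin(y)]);ey=np.array([np.sin(y),-np.cos(y)])
# cover rim arc: canny points near the expected circle, z=144
e=cv2.Canny(cv2.GaussianBlur(c["color"],(3,3),0),50,120);pts=np.argwhere(e[60:255,150:480])[:,::-1]+[150,60]
P=ray(c,pts,144);m=p
for t in(8,5,3,2.5,2.5):
    d=np.hypot(*(P[:,:2]-m).T);k=abs(d-70)<t;m,r=circ(P[k])
print(p,m,r,k.sum(),"rel",(m-p)@ex,(m-p)@ey)
E
```

```text
time: 18.08
tool_pos: [552.6, -294.8, 196.7]
tcp_rot: [3.141, 0.0, 2.243]
contact_force: [-2.5, 1.9, 5.8]
grip_width: 17.4
finger_force: 30.0
time: 18.7
tool_pos: [552.6, -294.8, 196.1]
tcp_rot: [3.142, -0.0, 2.244]
contact_force: [-0.6, -0.7, 0.7]
grip_width: 62.7
finger_force: 0.0
time: 19.2
tool_pos: [552.6, -294.8, 196.2]
tcp_rot: [3.142, -0.0, 2.243]
contact_force: [0.3, -0.3, 0.0]
grip_width: 92.0
finger_force: 0.0
[ 552.56055065 -294.77767447] [ 552.66029792 -295.41836758] 69.16197416488089 633 rel -0.563255425635835 -0.321217234113535
```

```bash
python3 -m creep '[{"hand":1,"tx":-0.0005,"ty":-0.0003,"tz":0.008,"spin":0},{"hand":1,"tx":0,"ty":0,"tz":0.01,"spin":0},{"hand":1,"tx":0,"ty":0,"tz":0.008,"spin":0},{"hand":1,"tx":0,"ty":0,"tz":0.005,"spin":0},{"hand":1,"tx":0,"ty":0,"tz":0,"spin":0}]'
python3 -m creep '[{"hand":0,"tx":0,"ty":0,"tz":0,"spin":0},{"hand":0,"tx":0,"ty":0,"tz":0,"spin":0},{"hand":0,"tx":0,"ty":0,"tz":0,"spin":0},{"hand":0,"tx":0,"ty":0,"tz":0,"spin":0},{"hand":0,"tx":0,"ty":0,"tz":0,"spin":0}]'
python3 -m creep '[{"hand":0,"tx":0,"ty":0,"tz":0,"spin":0},{"hand":0,"tx":0,"ty":0,"tz":0,"spin":0},{"hand":0,"tx":0,"ty":0,"tz":0,"spin":0}]'
```

```text
time: 19.88
tool_pos: [552.5, -295.2, 164.6]
tcp_rot: [-3.141, -0.001, 2.244]
contact_force: [-0.1, 0.1, 1.5]
grip_width: 91.8
finger_force: 0.0
time: 20.5
tool_pos: [552.6, -295.3, 165.2]
tcp_rot: [3.142, -0.0, 2.244]
contact_force: [-0.6, -0.5, -0.1]
grip_width: 46.3
finger_force: 0.0
time: 20.88
tool_pos: [552.7, -295.3, 165.2]
tcp_rot: [3.141, -0.0, 2.244]
contact_force: [1.8, -0.2, 0.5]
grip_width: 41.5
finger_force: 30.0
```

```bash
python3 -m creep '[{"hand":0,"tx":0,"ty":0,"tz":-0.002,"spin":0},{"hand":0,"tx":0,"ty":0,"tz":-0.004,"spin":0},{"hand":0,"tx":0,"ty":0,"tz":-0.006,"spin":0},{"hand":0,"tx":0,"ty":0,"tz":-0.008,"spin":0},{"hand":0,"tx":0,"ty":0,"tz":-0.01,"spin":0}]'
python3 -m creep '[{"hand":0,"tx":0,"ty":0,"tz":-0.012,"spin":0},{"hand":0,"tx":0,"ty":0,"tz":-0.014,"spin":0},{"hand":0,"tx":0,"ty":0,"tz":-0.014,"spin":0},{"hand":0,"tx":0,"ty":0,"tz":-0.012,"spin":0},{"hand":0,"tx":0,"ty":0,"tz":-0.009,"spin":0}]'
python3 -m creep '[{"hand":0,"tx":0,"ty":0,"tz":-0.006,"spin":0},{"hand":0,"tx":0,"ty":0,"tz":-0.003,"spin":0},{"hand":0,"tx":0,"ty":0,"tz":0,"spin":0},{"hand":0,"tx":0,"ty":0,"tz":0,"spin":0},{"hand":0,"tx":0,"ty":0,"tz":0,"spin":0}]'
python3 - <<'E'
from plant import get_obs,cams
import cv2
c=cams.capture("side");w=cams.capture("wrist");t=cams.capture("top")
im=cv2.hconcat([cv2.resize(c["color"][60:220,270:430],(600,600),interpolation=cv2.INTER_CUBIC),cv2.resize(t["color"][160:260,180:230],(200,600))*0+cv2.resize(t["color"][190:225,330:342],(200,600))])
cv2.imwrite("pics/end.png",im[:,:,::-1]);o=get_obs();print(o["tool_pos"],o["contact_force"],o["grip_width"],o["time"])
E
```

```text
time: 21.5
tool_pos: [552.6, -295.4, 195.9]
tcp_rot: [3.141, 0.0, 2.244]
contact_force: [-0.3, 0.3, -1.6]
grip_width: 41.5
finger_force: 30.0
time: 22.12
tool_pos: [552.7, -295.4, 257.2]
tcp_rot: [3.141, 0.001, 2.243]
contact_force: [-0.2, -0.4, -1.0]
grip_width: 41.6
finger_force: 30.0
time: 22.75
tool_pos: [552.5, -295.3, 264.8]
tcp_rot: [-3.142, -0.001, 2.243]
contact_force: [-0.2, -0.2, -1.5]
grip_width: 41.3
finger_force: 30.0
[ 552.58792771 -295.33992007  265.06252927] [-0.36699136 -0.34565046 -1.10647449] 41.62394687723687 22.9
```

View pics/end.png

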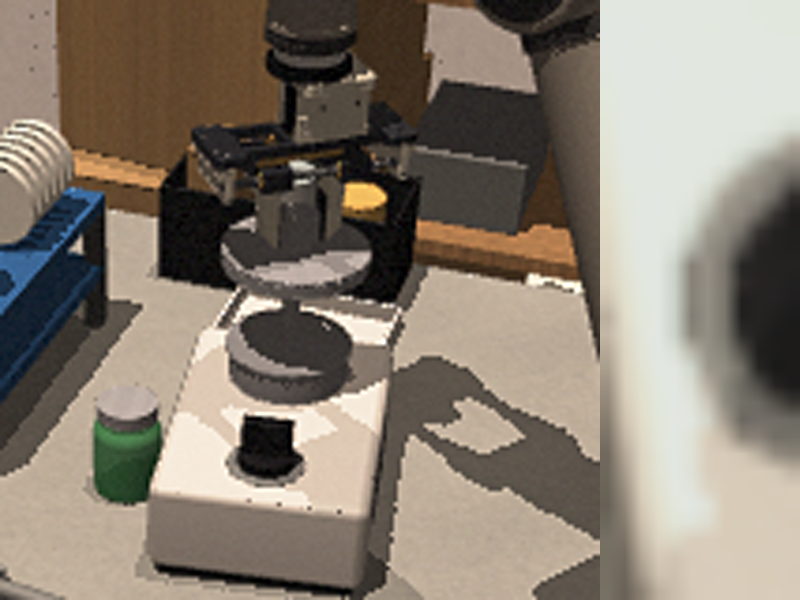

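The final view shows the cover held level at (297,255), and the inner lid flat on the neck at (290,345) with its spindle standing. The knob is back at rest.

```bash
python3 -c "
from plant import close_job;print(close_job())"
```

```text
the job is handed in; nothing more can be done
None
```

The job is handed in at about 23 s: the knob was turned to its stop and sprang back, the inner lid sits flat on the mouth, and the cover is held level about 10 cm above where it sat.

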